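# Lock a jam jar in its holder with the cam lever

### The job

Of the two wooden jar holders, take the one with the jam jar (the taller, red-lidded one). Slide its jaw toward the jar until the jar sits home in the V-shaped stop with the jaw snug against it, then flip that holder's cam lever over, all the way down to its other side, so that the jaw is clamped. Leave the other holder with its tin, and the honey jar standing behind, as they are.

Things in the scene. Friction and masses are not known exactly. Their poses are not given: they have to be found in the camera images.
- jam_holder: the wooden jar holder with the jam jar on it; fixed. The other holder differs only in what stands on it. Wooden base 255 (x) x 90 (y) x 12 mm high. Origin: centre of the base's underside, on the worktop; x runs from the lever end to the V stop, z up. Positions in mm below are in this frame.
- jam_stop (a point): apex of this holder's V stop, at (101, 0, 38): fixed wooden V at the +x end, 64 mm high, opening to -x, 90 degrees between its faces, wide open above
- jam_tab (a point): centre of the rear (-x) face of the jaw's upright push tab, z = 80; moves with the jaw. The tab is 12 thick (x, ahead of this point), 30 wide (y), z 58 to 102. Below it the wooden jaw block: 56 wide, z 14 to 58, rear face 6 behind this point, rubber face (meets the jar) 18 ahead. A steel rod, 10 dia., runs back from it through the guide block.
- jam_jaw (a joint): slide of this jaw toward the jar (+x), in m, 0 to 0.07; starts at 0.002 to 0.022. At 0 the tab's rear face is at x = -41 mm. It slides with about 1.5 N while the lever is open (a little more with the jar), is held by friction once the lever is clamped, and reads about 0.049 when the jar is home and the jaw snug.
- jam_pivot (a point): pivot of this holder's cam lever, at (-105, 0, 65), axis along x, between two aluminium ears (x -124 to -86, y -11 to 11, up to z 78) on the rod's guide block (x -127 to -83, y -25 to 25, top z 46)
- jam_lever_end (a point): middle of the free end of this holder's cam lever, 75 mm from the pivot. The lever is a flat steel bar 16 wide (x), 8 thick, with a black end pad 20 wide, 10 thick, 22 long.
- jam_lever (a joint): angle of this cam lever, rad: 0 open, 2.2 clamped (stop); starts at 0 to 0.3. At q it leans 0.63 - q from upright toward the holder's +y: at 0 tilted to +y; it swings over the top and down to -y, lying level at 2.2, upper side at z = 70 mm. From 0.6 the cam grips (about 5 N at the end); dead centre is at 1.6: short of it the lever stays where left, past it it goes on to the stop.
- jam_jar: jam jar with red lid, 62 dia. x 97 mm, about 0.36 kg, loose, upright on the holder's base plate (z = 12); origin: centre of its underside. It starts 15 to 25 mm short of the V; home in the V its origin is at the holder's x = 57, y = 0.
- tin_holder: the second, identical holder, with the food tin on it; same frame and sizes; fixed. To be left alone.
- tin_jaw (a joint): the jaw of the tin's holder, as jam_jaw; to be left alone
- tin_lever (a joint): the lever of the tin's holder, as jam_lever; stays open, to be left alone
- tin: food tin, 57 dia. x 72 high, loose, on the second holder; origin: centre of its underside. To be left alone.
- honey_jar: honey jar, 58 dia. x 86 high, loose on the worktop behind the holders; origin: centre of its underside. To be left alone.

How it is judged:
On the way, in this order (a step that is already met when the one before it is completed fails the run):
1. with the lever still open, the jaw is slid up snug and the jar is home in the V (value of joint jam_jaw above 0.041 m and x of jam_jar in the frame of jam_holder above 0.049 m and value of joint jam_lever below 1 rad), for 0.1 s.
2. the lever is flipped over centre and down (value of joint jam_lever above 2 rad), for 0.2 s.
At the end, for the whole second after the job is handed in: The jam lever is down past centre (above 2.0); the jaw is within 8 mm of snug (above 0.041); the jam jar stands upright (0.1 rad) on the base at rest, within 8 mm of home along the holder and 10 mm across; the tin holder's lever is still open (below 0.8) (value of joint jam_lever above 2 rad and value of joint jam_jaw above 0.041 m and x of jam_jar in the frame of jam_holder above 0.049 m and y of jam_jar in the frame of jam_holder between -0.01 and 0.01 m and z of jam_jar in the frame of jam_holder below 0.02 m and angle between jam_jar's own z axis and vertical below 0.1 rad and linear speed of jam_jar below 0.02 m/s and value of joint tin_lever below 0.8 rad); the robot touches nothing.
It fails at once if the tin's holder is operated: its jaw is moved beyond 30 mm or its lever flipped up past 0.8 (value of joint tin_lever above 0.8 rad or value of joint tin_jaw above 0.03 m).
It fails at once if the tin or the honey jar is shifted by more than 20 mm (distance of any of tin, honey_jar from where it was at the start of the episode above 0.02 m).
It fails at once if the jam jar is tipped by more than 0.35 rad (angle between jam_jar's own z axis and vertical above 0.35 rad).
It also fails if it takes over 38 s, if anything falls off the work surface, if the arm or the gripper's body presses on something with over 40 N, if the wrist force passes 120 N, or if a joint passes its speed limit or range.

### The arm

A 6-joint arm with a two-finger parallel gripper is mounted at the origin on a cart in front of the work surface, level with it; the furniture and walls round the work are solid. World frame = base frame: x ahead of the robot, y to its left, z up, the work surface at z = 0. Lengths are in m, angles in rad, forces in N, time in s.
With the tool pointing down it reaches from about 0.25 to 0.725 m from the base axis. Payload 4 kg.
Tool frame: the origin (TCP) lies midway between the tips of the shut fingers; the grasp point (between the pads) lies 19 mm behind it; z points along the fingers, y is the line along which they close (so a half turn about z gives the same grasp; the last joint's range is limited). The gripper opens to 85 mm and grips with 20 to 120 N. Pads are 22 mm wide; open, the fingers measure 114 mm over their backs; the gripper's body (76 mm by 85 mm) begins 54 mm behind the grasp point. The pads swing forward as they close: fully open they stand 13 mm farther back than shut.
Start: joints at [1.283, 0.241, 0.005, 1.335, 0, 1.571], TCP at [0.142, 0.479, 0.231] pointing down, gripper open.
Joint ranges: [-2.72, 2.72], [-1.05, 1.87], [-1.09, 1.28], [-1.99, 2.15], [-1.42, 1.44], [-3.14, 3.14]. Speed limits (rad/s): [2.79, 2.79, 3.14, 3.14, 3.14, 3.14].

### API

Orientations are given as a unit quaternion [x, y, z, w].
In Python, from workcell import get_obs, camera, job_done, silhouettes gives the robot as it stands. The module is installed in compiled form; this text tells all that it offers.
- The arm moves only by the tool drive_tool, never from a script. Its argument "increments" is a list of rows, each a list of 3 entries, a list of its own where there are three numbers: the shift along the world's x, y, z in mm, then the turn, a rotation vector about the world's x, y, z in degrees, then the opening, from 0 (shut) to 1 (fully open). A call has 1 to 8 rows; each row shifts and turns the commanded pose from where the row before left it; what a row does not reach is not made up. A row lasts 1/12 s, in which the tool goes at most 41.7 mm and 7.16 degrees, less where a joint would pass 70% of its speed; a pose out of reach is approached as far as the arm can. A call is refused whole if a number of a shift passes 41.7 or a number of a turn 7.16, either way. A call with a gripper value outside its range is refused whole. The fingers move at their own pace and stop on an object; the grip force is fixed at half the most. Time passes only in rows, so rows that do not move let the fingers close. It gives the time, the measured TCP pose, the force, the opening and the grip force at its end, in the units of the state.
- get_obs(): the state, without advancing time (a new reading comes with each control period).
- camera(name): name is "side" or "top" or "wrist"; returns a dict with "image" (420x560x3 uint8, red, green, blue), "K" (3x3 intrinsics, pixels), "k1" (the pictures are not rectified: a ray, as slopes to the right and down, at radius r is drawn at 1 + k1 r^2 times it, then the intrinsics apply), "view" (4x4, takes a point from world to camera coordinates). Camera axes: x right, y down, z forward; pixel columns grow to the right and rows downward; lengths in m; the calibration is good to about 2 mm. A picture is of the moment at which its call begins. There is no depth.
- job_done(): hands the job in; it is judged then, once.
Trained networks look in a picture, given as the dict that the camera call returned (one of the last four; its "shot" number tells which), for a name from the list of things; names that differ only in an ending like _2 or _b are one class to them, and where a whole thing is asked for, a point or a joint stands for the part that bears it (a point fixed in the world has none). Each returns a list of dicts, best first, with "conf" (0 to 1); they miss things now and then, are a little off and sometimes report something else, mostly with a low value. They report only what shows in the picture. A call takes as long as a camera call.
- silhouettes(query, picture): "region" (420x560 bool, what is visible of it) and "bbox" ([left, top, right, bottom] in pixels, round what is visible of it).
The state is a dict: "clock": time; "joint_pos": joint angles; "joint_vel": joint speeds; "tau": joint torques, N m; "eef_pos": TCP position; "tool_rot": TCP orientation; "ft_force": force on the tool from outside, world axes, zero at the start; "ft_torque": the same for the moment, N m; "grip_width": finger opening in m; "grasp_force": force on a finger pad.
Only numpy, scipy, OpenCV 4.12 (cv2) and the standard library are available. Lean on these libraries where they do the work, as an engineer would, in place of code of your own. Each camera call takes 0.05 s, during which the arm holds its last target. There are 200 camera calls.

## Working session

There is one attempt and no reset: what is moved stays moved. The work goes in short steps, Python scripts to look and compute and a tool call to move; the robot and the scene stay as the last step left them, time stands still between calls to the robot, and variables do not carry over. Pictures are saved under pics/ and viewed, at most 10 in all, crops included, and the job is handed in when it is done.

Besides the shell and the picture viewer there is one more tool, called after ">>>" as a command line: name --argument value ..., lists and objects as JSON in quotes. drive_tool: Moves the arm, as the interface text tells. Its arguments: {"type":"object","properties":{"increments":{"type":"array"}},"required":["increments"]}

```bash
mkdir -p pics; cat > h.py <<'E'
import numpy as np, cv2
from workcell import *
def proj(c,P):
    P=np.atleast_2d(P); q=(c["view"][:3,:3]@P.T).T+c["view"][:3,3]
    s=q[:,:2]/q[:,2:]; s=s*(1+c["k1"]*(s**2).sum(1,keepdims=True))
    return s@np.diag([c["K"][0,0],c["K"][1,1]])+[c["K"][0,2],c["K"][1,2]]
def ray(c,uv):
    d=np.array([(uv[0]-c["K"][0,2])/c["K"][0,0],(uv[1]-c["K"][1,2])/c["K"][1,1]]); s=d.copy()
    for _ in range(20): s=d/(1+c["k1"]*(s@s))
    R=c["view"][:3,:3]; return -R.T@c["view"][:3,3], R.T@np.array([s[0],s[1],1])
def onz(c,uv,z):
    o,d=ray(c,uv); return o+d*(z-o[2])/d[2]
def save(c,n,crop=None,sc=1):
    im=c["image"][:,:,::-1]
    if crop: im=im[crop[1]:crop[3],crop[0]:crop[2]]
    cv2.imwrite("pics/"+n,cv2.resize(im,None,fx=sc,fy=sc))
E
python3 - <<'E'
from h import *
cs={n:camera(n) for n in("side","top","wrist")}
im=np.hstack([cv2.resize(cs[n]["image"],(400,300)) for n in("side","top")])
im2=np.hstack([cv2.resize(cs["wrist"]["image"],(400,300)),np.zeros((300,400,3),np.uint8)])
cv2.imwrite("pics/a.png",np.vstack([im,im2])[:,:,::-1])
for n in cs:
  print(n,np.round(-cs[n]["view"][:3,:3].T@cs[n]["view"][:3,3],3))
  for q in("jam_holder","jam_tab","jam_lever_end","jam_jar","tin","honey_jar"):
    for s in silhouettes(q,cs[n])[:3]:
      ys,xs=np.nonzero(s["region"]); print(q,round(s["conf"],2),np.round(s["bbox"]),xs.mean().round(1),ys.mean().round(1),len(xs))
E
```

```text
side [0.518 0.571 0.907]
jam_holder 0.67 [210. 288. 360. 384.] 281.8 338.3 5167
jam_holder 0.19 [250. 135. 376. 208.] 310.4 173.3 3504
jam_tab 0.78 [281. 320. 360. 368.] 300.1 339.8 668
jam_lever_end 0.7 [321. 337. 337. 353.] 328.8 346.2 185
jam_jar 0.56 [245. 291. 274. 343.] 259.7 315.4 1434
tin 0.93 [279. 138. 304. 176.] 291.4 156.4 882
honey_jar 0.61 [186. 192. 217. 234.] 199.8 211.1 1071
top [0.499 0.04  1.145]
jam_holder 0.98 [153. 188. 216. 308.] 186.2 247.4 3218
jam_tab 0.89 [168. 242. 195. 307.] 180.6 260.5 431
jam_jar 0.69 [168. 211. 201. 242.] 185.4 225.1 771
tin 0.65 [338. 267. 355. 276.] 345.5 271.2 155
tin 0.64 [347. 199. 374. 226.] 357.7 211.7 505
tin 0.45 [166. 208. 202. 242.] 185.3 225.0 781
honey_jar 0.9 [264. 134. 286. 163.] 274.7 147.8 581
wrist [0.072 0.5   0.373]
```

View pics/a.png

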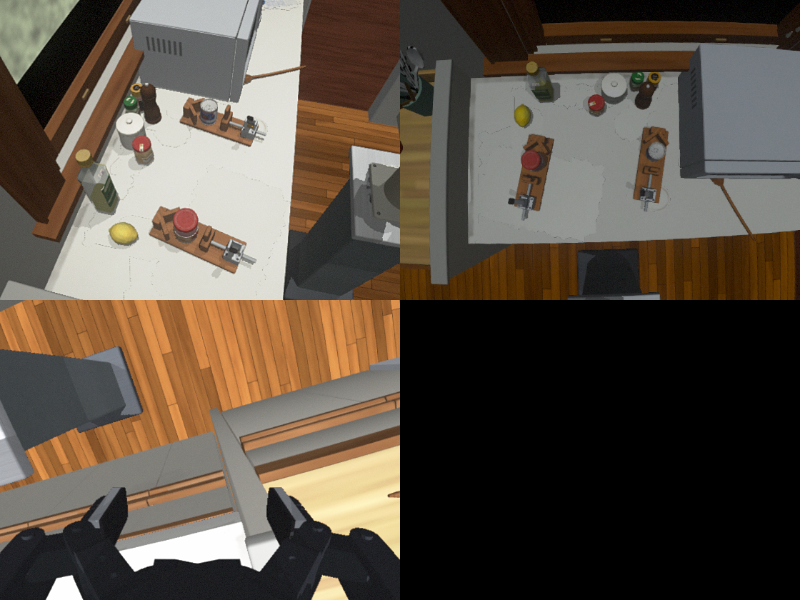

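The left holder (top view ~(533,172) in the montage) carries the tall red-lidded jar. Its V points away from the robot, and its lever leans left (+y). The honey jar is at (597,103) and the tin holder at (650,168).

```bash
python3 - <<'E'
from h import *
s=camera("side");t=camera("top")
a=cv2.resize(s["image"][280:390,200:370],None,fx=4.5,fy=4.5,interpolation=cv2.INTER_CUBIC)
save(s,"s1.png",(200,280,370,390),4.5)
save(t,"t1.png",(140,180,230,315),4.4)
for P in([.142,.479,.231],[.3,.3,0],[.142,.479,0]): print(proj(t,P).round(),proj(s,P).round())
print("wall foot",onz(t,(98,80),0),onz(t,(98,330),0),onz(t,(60,340),.0))
E
```

```text
[[ 68. 450.]] [[577. 501.]]
[[175. 355.]] [[419. 385.]]
[[107. 418.]] [[504. 508.]]
wall foot [1.02050056 0.51172447 0.        ] [0.3631049  0.49629934 0.        ] [0.33692538 0.59927266 0.        ]
```

View pics/s1.png

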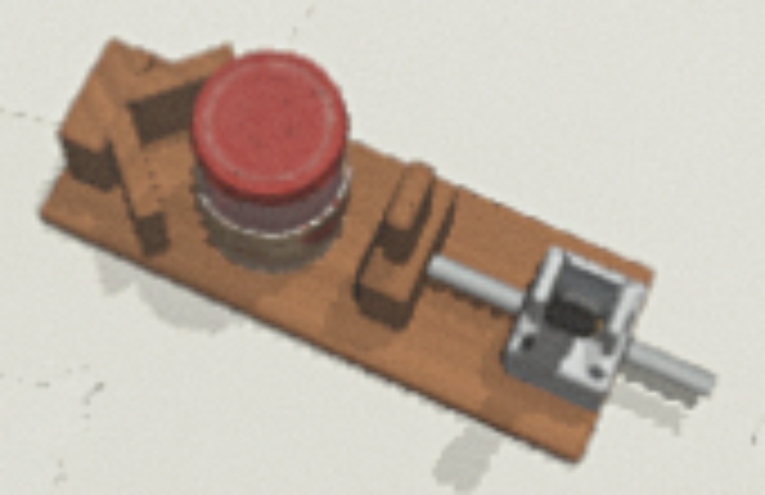

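View pics/t1.png

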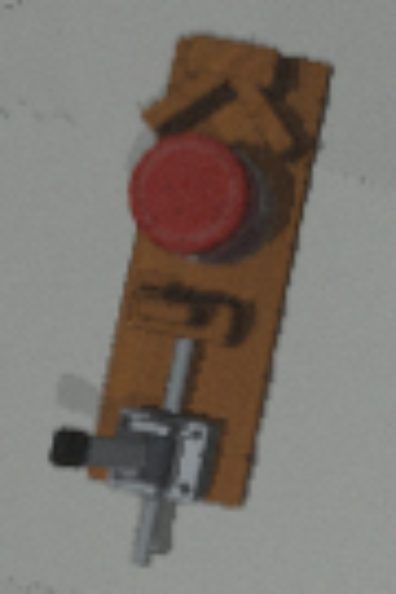

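Side crop: base corners at (42,210), (580,450) and (650,268), lid at (270,125), tab top near (410,200), pad end-on at (575,310). Top crop: base corners at (330,65), (243,503) and (90,475), lid at (190,193), lever pad at (68,447).

```bash
cat >> h.py <<'E'
def H(p,P):
    P=np.atleast_2d(P)/1000.; c,s=np.cos(p[2]),np.sin(p[2])
    return np.c_[p[0]+c*P[:,0]-s*P[:,1],p[1]+s*P[:,0]+c*P[:,1],P[:,2]]
E
python3 - <<'E'
from h import *
from scipy.optimize import least_squares as LS
s=camera("side");t=camera("top")
S=lambda u,v:np.array([200+u/4.5,280+v/4.5])-.5+.1
T=lambda u,v:np.array([140+u/4.4,180+v/4.4])-.5+.1
obs=[(s,S(42,211),(127.5,45,12)),(s,S(582,452),(-127.5,45,12)),(s,S(652,268),(-127.5,-45,12)),
(t,T(330,65),(127.5,-45,12)),(t,T(243,503),(-127.5,-45,12)),(t,T(92,475),(-127.5,45,12))]
f=lambda p:np.concatenate([proj(c,H(p,P))[0]-uv for c,uv,P in obs])
r=LS(f,[.5,.25,-.2]);p=r.x;print(p,np.round(r.fun,1))
for sel in([0,1,2],[3,4,5]):
  g=LS(lambda p:f(p).reshape(-1,2)[sel].ravel(),p);print(g.x.round(4))
np.save("p.npy",p)
def inv(P): d=P[:2]-p[:2];c_,s_=np.cos(p[2]),np.sin(p[2]);return np.array([c_*d[0]+s_*d[1],-s_*d[0]+c_*d[1],P[2]])*1000
print("lid",inv(onz(s,S(270,123),.109)),inv(onz(t,T(190,192),.109)))
print("tabrear z102",inv(onz(s,S(438,180),.102)),inv(onz(s,S(408,232),.102)))
print("pad",inv(onz(t,T(68,447),.125)))
def tri(a,b):
  o,d=ray(s,a);o2,d2=ray(t,b);x=LS(lambda k:o+k[0]*d-o2-k[1]*d2,[1,1]).x;return inv((o+x[0]*d+o2+x[1]*d2)/2)
print("lid tri",tri(S(270,123),T(190,192)),"pad tri",tri(S(575,312),T(68,447)))
# overlay
out=[]
for c,cr,k in((s,(200,280,370,390),4.4),(t,(140,180,230,315),4.4)):
  im=cv2.resize(c["image"][cr[1]:cr[3],cr[0]:cr[2]],None,fx=k,fy=k,interpolation=cv2.INTER_CUBIC)[:,:,::-1].copy()
  def pl(L,col):
    q=((proj(c,H(p,L))-[cr[0],cr[1]]+.4)*k).astype(int); cv2.polylines(im,[q],True,col,1)
  B=lambda z,x0,x1,y0,y1:[(x0,y0,z),(x1,y0,z),(x1,y1,z),(x0,y1,z)]
  pl(B(12,-127.5,127.5,-45,45),(0,255,0));pl(B(46,-127,-83,-25,25),(255,0,0));pl(B(78,-124,-86,-11,11),(255,0,255))
  for q,col in((2,(255,255,0)),(12,(0,255,255)),(22,(0,0,255))): pl(B(102,-41+q,-29+q,-15,15),col)
  for q,col in((0,(255,255,0)),(.3,(0,0,255))):
    a=.63-q; pl([(-105,0,65),(-105,75*np.sin(a),65+75*np.cos(a))],col)
  out.append(im)
h=max(o.shape[0] for o in out);out=[cv2.copyMakeBorder(o,0,h-o.shape[0],0,0,0) for o in out]
im=np.hstack(out);k=min(800/im.shape[1],600/im.shape[0]);
cv2.imwrite("pics/ov.png",cv2.resize(out[0],None,fx=1,fy=1)); cv2.imwrite("pics/ov2.png",cv2.resize(im,None,fx=k,fy=k))
print(get_obs()["clock"],get_obs()["tool_rot"])
E
```

```text
[ 0.58237005  0.26101167 -0.2096822 ] [-1.3  0.2 -0.   1.5  1.2 -0.7  1.1 -1.2  0.9  0.8 -0.4  0.2]
[ 0.5824  0.2601 -0.2112]
[ 0.5823  0.2625 -0.2067]
lid [ 33.06660351   0.31315728 109.        ] [ 32.4054304   -0.72839794 109.        ]
tabrear z102 [-36.35131238  -8.1254889  102.        ] [-34.08248212  16.338768   102.        ]
pad [-106.36983966   31.3078909   125.        ]
lid tri [ 32.92676928  -0.29298646 107.54842094] pad tri [-105.90513644   29.35565033  132.47884933]
1.25 [ 1.43411233e-01  9.89663184e-01  1.40640138e-05 -3.78510844e-06]
```

View pics/ov2.png

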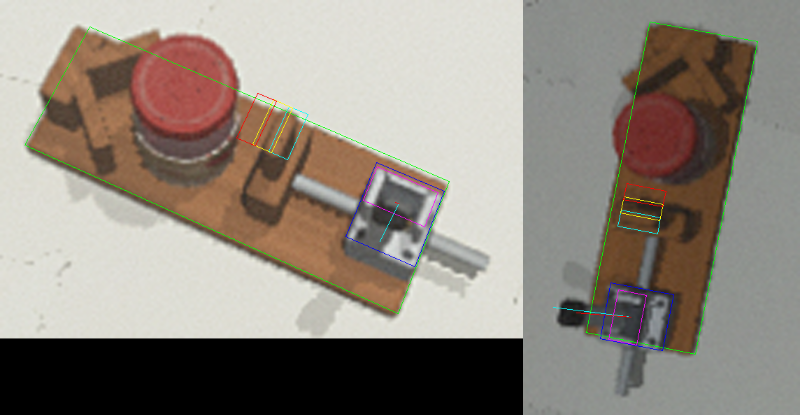

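The pose fit is good: holder at (0.582, 0.261), yaw −0.21, jaw ≈ 5.5 mm, lever ≈ 0.2 rad, jar about 24 mm short. Next I shut the fingers and go above the gap behind the tab.

>>> drive_tool --increments '[[[32, -17, 0], [0, 0, 0.5], 0], [[32, -17, 0], [0, 0, 0.5], 0], [[32, -17, 0], [0, 0, 0.5], 0], [[32, -17, 0], [0, 0, 0.5], 0], [[32, -17, 0], [0, 0, 0.5], 0], [[32, -17, 0], [0, 0, 0.5], 0], [[32, -17, 0], [0, 0, 0.5], 0], [[32, -17, 0], [0, 0, 0.5], 0]]'

```text
clock: 1.92
eef_pos: [0.3994, 0.3424, 0.2314]
tool_rot: [0.109, 0.994, 0.0, 0.0]
ft_force: [-0.1, 1.2, -0.2]
grip_width: -0.0001
grasp_force: 0.0
```

>>> drive_tool --increments '[[[32, -17, 0], [0, 0, 0.5], 0], [[32, -17, 0], [0, 0, 0], 0], [[32, -17, 0], [0, 0, 0], 0], [[32, -17, 0], [0, 0, 0], 0], [[0, 0, 0], [0, 0, 0], 0], [[0, 0, 0], [0, 0, 0], 0]]'

```text
clock: 2.42
eef_pos: [0.5273, 0.274, 0.2304]
tool_rot: [0.106, 0.994, -0.0, -0.0]
ft_force: [-1.2, -0.1, -0.2]
grip_width: 0.0001
grasp_force: 0.0
```

>>> drive_tool --increments '[[[0, -1, -30], [0, 0, 0], 0], [[0, 0, -30], [0, 0, 0], 0], [[0, 0, -30], [0, 0, 0], 0], [[0, 0, -30], [0, 0, 0], 0], [[0, 0, -20], [0, 0, 0], 0], [[0, 0, -8], [0, 0, 0], 0], [[0, 0, 0], [0, 0, 0], 0]]'

```text
clock: 3.0
eef_pos: [0.5233, 0.2744, 0.0812]
tool_rot: [0.104, 0.995, -0.001, -0.002]
ft_force: [0.3, -1.0, 0.3]
grip_width: -0.0
grasp_force: 0.0
```

```bash
python3 - <<'E'
from h import *
s=camera("side"); save(s,"b.png",(190,200,370,335+60),3.3)
print(get_obs()["eef_pos"],get_obs()["ft_force"])
E
```

```text
[0.52475407 0.27496405 0.08310049] [-0.19321125  0.32837557  0.66001114]
```

View pics/b.png

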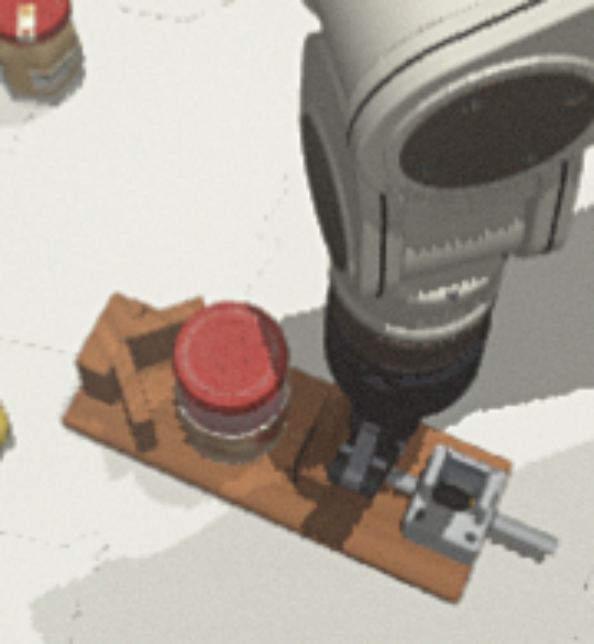

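Picture: the fingers stand between the tab (330,440) and the ears (450,490), clear of both. Now I push along the holder's +x.

>>> drive_tool --increments '[[[5, -1.2, 0], [0, 0, 0], 0], [[5, -1.2, 0], [0, 0, 0], 0], [[4, -0.8, 0], [0, 0, 0], 0], [[4, -0.8, 0], [0, 0, 0], 0], [[4, -0.8, 0], [0, 0, 0], 0], [[4, -0.8, 0], [0, 0, 0], 0], [[4, -0.8, 0], [0, 0, 0], 0], [[4, -0.8, 0], [0, 0, 0], 0]]'

```text
clock: 3.72
eef_pos: [0.5598, 0.2671, 0.0833]
tool_rot: [0.104, 0.995, -0.0, -0.001]
ft_force: [-4.2, 0.6, 2.5]
grip_width: 0.0002
grasp_force: 1.8
```

>>> drive_tool --increments '[[[4, -0.8, 0], [0, 0, 0], 0], [[4, -0.8, 0], [0, 0, 0], 0], [[3, -0.6, 0], [0, 0, 0], 0], [[3, -0.6, 0], [0, 0, 0], 0], [[0, 0, 0], [0, 0, 0], 0]]'

```text
clock: 4.13
eef_pos: [0.5746, 0.2641, 0.083]
tool_rot: [0.105, 0.995, -0.0, 0.0]
ft_force: [-0.9, -0.7, -0.3]
grip_width: -0.0001
grasp_force: 0.5
```

>>> drive_tool --increments '[[[2, -0.4, 0], [0, 0, 0], 0], [[2, -0.4, 0], [0, 0, 0], 0], [[1, -0.2, 0], [0, 0, 0], 0]]'

```text
clock: 4.38
eef_pos: [0.5751, 0.264, 0.0831]
tool_rot: [0.104, 0.995, 0.0, -0.004]
ft_force: [-14.9, 2.0, 9.0]
grip_width: -0.0003
grasp_force: 7.1
```

>>> drive_tool --increments '[[[1, -0.2, 0], [0, 0, 0], 0], [[1, -0.2, 0], [0, 0, 0], 0]]'

```text
clock: 4.55
eef_pos: [0.5752, 0.2639, 0.0831]
tool_rot: [0.103, 0.995, 0.0, -0.006]
ft_force: [-19.1, 1.8, 10.9]
grip_width: -0.0001
grasp_force: 9.4
```

The jaw is stalled at about 19 N, so it looks snug. I back off, raise the tool and check.

>>> drive_tool --increments '[[[0, 0, 0], [0, 0, 0], 0], [[-10, 2, 0], [0, 0, 0], 0], [[-12, 2.5, 0], [0, 0, 0], 0], [[0, 0, 35], [0, 0, 0], 0], [[0, 0, 40], [0, 0, 0], 0], [[0, 0, 40], [0, 0, 0], 0], [[-20, 35, 0], [0, 0, 0], 0], [[-20, 35, 0], [0, 0, 0], 0]]'

```text
clock: 5.22
eef_pos: [0.5228, 0.3379, 0.2029]
tool_rot: [0.107, 0.994, 0.003, 0.005]
ft_force: [-0.2, 0.6, -0.3]
grip_width: 0.0003
grasp_force: 0.0
```

```bash
python3 - <<'E'
from h import *
p=np.load("p.npy")
def inv(P): d=P[:2]-p[:2];c_,s_=np.cos(p[2]),np.sin(p[2]);return (np.array([c_*d[0]+s_*d[1],-s_*d[0]+c_*d[1],P[2]])*1000).round(1)
s=camera("side");t=camera("top")
for n,c in(("side",s),("top",t)):
  for q in("jam_jar","jam_tab"):
    for r in silhouettes(q,c)[:1]: print(n,q,round(r["conf"],2),r["bbox"])
out=[]
for c,cr in((s,(200,260,370,390)),(t,(140,180,230,315))):
  k=3.3;im=cv2.resize(c["image"][cr[1]:cr[3],cr[0]:cr[2]],None,fx=k,fy=k,interpolation=cv2.INTER_CUBIC)[:,:,::-1].copy()
  def pl(L,col):
    q=((proj(c,H(p,L))-[cr[0],cr[1]]+.4)*k).astype(int); cv2.polylines(im,[q],True,col,1)
  pl([(8,-15,102),(8,15,102),(20,15,102),(20,-15,102)],(255,255,0))
  pl([(57+31*np.cos(a),31*np.sin(a),109) for a in np.arange(0,6.28,.2)],(0,255,0))
  out.append(im)
h=max(o.shape[0] for o in out);cv2.imwrite("pics/c.png",np.hstack([cv2.copyMakeBorder(o,0,h-o.shape[0],0,0,0) for o in out])[:600,:800*2])
print(inv(get_obs()["eef_pos"]),get_obs()["ft_force"].round(1) if hasattr(get_obs()["ft_force"],"round") else 0)
E
```

```text
side jam_jar 0.6 [234.8, 284.3, 267.0, 337.3]
side jam_tab 0.86 [260.5, 309.0, 317.8, 349.8]
top jam_jar 0.75 [169.0, 202.0, 200.6, 233.8]
top jam_tab 0.59 [172.4, 227.7, 197.7, 273.9]
[-77.3  61.2 197.9] [ 0.8 -0.6  0.2]
```

View pics/c.png

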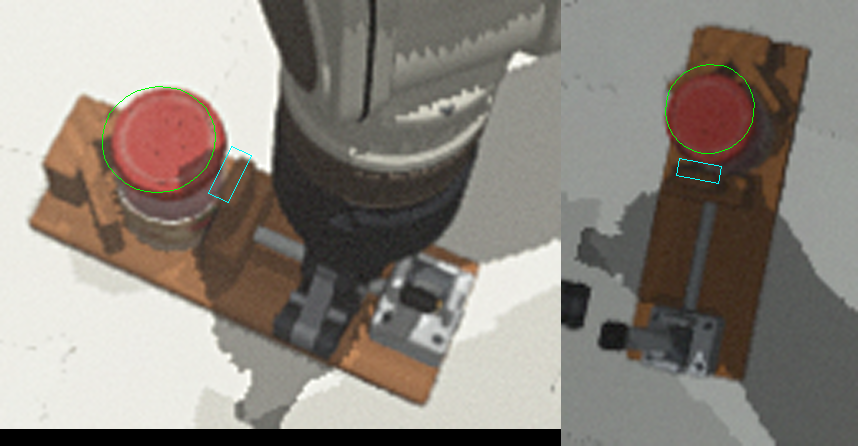

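The picture shows the jar between the V and the jaw, with the lid about 3 px short of the ideal overlay. I'll measure how far it moved.

```bash
python3 - <<'E'
from h import *
p=np.load("p.npy")
def inv(P): d=P[:2]-p[:2];c_,s_=np.cos(p[2]),np.sin(p[2]);return (np.array([c_*d[0]+s_*d[1],-s_*d[0]+c_*d[1],P[2]])*1000).round(1)
s=camera("side");t=camera("top")
def lid(im,k,off):
  i=im.astype(int);m=((i[...,0]>1.7*i[...,1])&(i[...,0]>1.6*i[...,2])&(i[...,0]>70)&(i[...,1]-i[...,2]<20)).astype(np.uint8)
  m=cv2.morphologyEx(m,cv2.MORPH_OPEN,np.ones((3,3)))
  n,l,st,ce=cv2.connectedComponentsWithStats(m);j=1+np.argmax(st[1:,4]);
  h=cv2.convexHull(np.argwhere(l==j)[:,::-1].astype(np.float32)); (x,y),_,_=cv2.fitEllipse(h)
  x,y,w,hh=cv2.boundingRect(h); 
  e=cv2.fitEllipse(h); return (np.array(e[0])+.5)/k-.5+off, np.array(e[1])/k
for n,c,cr,k in(("s",s,(200,280,370,390),4.5),("t",t,(140,180,230,315),4.4)):
  old=cv2.imread("pics/%s1.png"%n)[:,:,::-1]
  new=cv2.resize(c["image"][cr[1]:cr[3],cr[0]:cr[2]],None,fx=k,fy=k)
  for im in(old,new):
    uv,ax=lid(im,k,np.array(cr[:2])); print(n,uv.round(1),ax.round(1),inv(onz(c,uv,.109)))
  cv2.imwrite("pics/x%s.png"%n,new[:,:,::-1])
E
```

```text
s [259.2 308.2] [33.9 35. ] [ 32.7   2.9 109. ]
s [250.4 303.4] [33.2 34.3] [ 51.1   1.1 109. ]
t [182.4 223.4] [26.4 28.2] [3.19e+01 1.00e-01 1.09e+02]
t [184.8 215.4] [26.8 27.8] [ 50.8  -1.7 109. ]
```

```bash
python3 - <<'E'
from h import *
p=np.load("p.npy")
s=camera("side");t=camera("top");out=[]
for c,cr in((s,(205,275,295,355)),(t,(150,182,220,262))):
  k=5;im=cv2.resize(c["image"][cr[1]:cr[3],cr[0]:cr[2]],None,fx=k,fy=k,interpolation=cv2.INTER_CUBIC)[:,:,::-1].copy()
  im=np.clip(im*(1.6 if c is t else 1.),0,255).astype(np.uint8)
  def pl(L,col,cl=True):
    q=((proj(c,H(p,L))-[cr[0],cr[1]]+.5)*k).astype(int); cv2.polylines(im,[q],cl,col,1)
  pl([(61,40,76),(101,0,76),(61,-40,76)],(0,255,0),False)
  pl([(127.5,-45,12),(127.5,45,12),(0,45,12)],(0,255,0),False)
  pl([(-1,-15,102),(-1,15,102),(11,15,102),(11,-15,102)],(255,255,0))
  pl([(8,-15,102),(8,15,102),(20,15,102),(20,-15,102)],(0,255,255))
  pl([(51+31*np.cos(a),31*np.sin(a),109) for a in np.arange(0,6.28,.2)],(255,255,255))
  out.append(im)
cv2.imwrite("pics/d.png",np.hstack(out))
E
```

```text
(no output)
```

View pics/d.png

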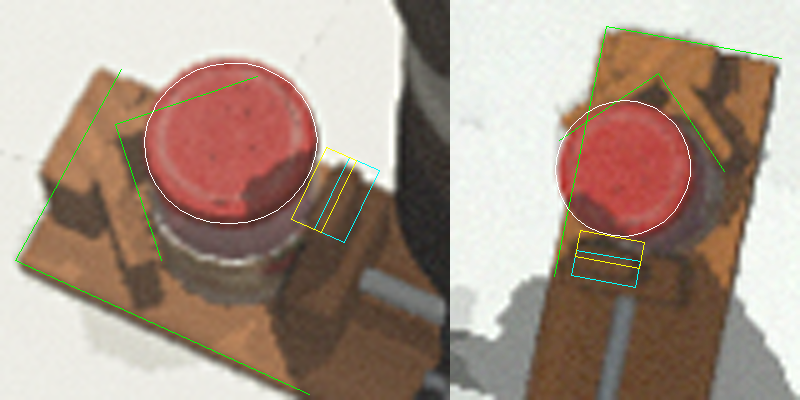

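The V and base overlays match well, and the jar and jaw look about 6 mm short of home (jaw ≈ 0.041–0.043). I'll push again, lower on the tab and harder.

>>> drive_tool --increments '[[[17, -35, 0], [0, 0, 0], 0], [[17, -35, 0], [0, 0, 0], 0], [[0, 0, -35], [0, 0, 0], 0], [[0, 0, -40], [0, 0, 0], 0], [[0, 0, -35], [0, 0, 0], 0], [[0, 0, -21], [0, 0, 0], 0], [[0, 0, 0], [0, 0, 0], 0], [[0, 0, 0], [0, 0, 0], 0]]'

```text
clock: 6.38
eef_pos: [0.5523, 0.2664, 0.0662]
tool_rot: [0.105, 0.994, -0.001, -0.001]
ft_force: [0.3, -0.8, 1.3]
grip_width: -0.0001
grasp_force: 0.0
```

>>> drive_tool --increments '[[[5, -1, 0], [0, 0, 0], 0], [[5, -1, 0], [0, 0, 0], 0], [[4, -0.8, 0], [0, 0, 0], 0], [[2, -0.4, 0], [0, 0, 0], 0]]'

```text
clock: 6.72
eef_pos: [0.5711, 0.2647, 0.0693]
tool_rot: [0.105, 0.995, 0.001, 0.002]
ft_force: [0.5, -0.1, 0.2]
grip_width: -0.0002
grasp_force: 0.0
```

>>> drive_tool --increments '[[[3, -0.6, -2], [0, 0, 0], 0], [[3, -0.6, 0], [0, 0, 0], 0], [[2, -0.4, 0], [0, 0, 0], 0]]'

```text
clock: 6.97
eef_pos: [0.5749, 0.2632, 0.0654]
tool_rot: [0.104, 0.995, 0.0, -0.002]
ft_force: [-11.1, 1.8, 7.4]
grip_width: 0.0
grasp_force: 5.3
```

>>> drive_tool --increments '[[[2, -0.4, 0], [0, 0, 0], 0], [[2, -0.4, 0], [0, 0, 0], 0]]'

```text
clock: 7.13
eef_pos: [0.5749, 0.2632, 0.0655]
tool_rot: [0.103, 0.995, 0.001, -0.006]
ft_force: [-20.2, 3.3, 13.8]
grip_width: 0.0002
grasp_force: 10.5
```

It stops rigidly at the same spot. I'll back off, raise the tool and look with the wrist camera to judge the gap between jar and V directly.

>>> drive_tool --increments '[[[-10, 2, 0], [0, 0, 0], 0], [[-12, 2.5, 0], [0, 0, 0], 0], [[0, 0, 35], [0, 0, 0], 0], [[0, 0, 40], [0, 0, 0], 0], [[0, 0, 40], [0, 0, 0], 0], [[0, 0, 40], [0, 0, 0], 0], [[0, 0, 40], [0, 0, 0], 0], [[0, 0, 0], [0, 0, 0], 0]]'

```text
clock: 7.8
eef_pos: [0.5624, 0.268, 0.2707]
tool_rot: [0.104, 0.995, 0.004, 0.007]
ft_force: [1.6, -0.4, 1.0]
grip_width: -0.0001
grasp_force: 0.0
```

```bash
python3 - <<'E'
from h import *
p=np.load("p.npy")
w=camera("wrist")
print(get_obs()["eef_pos"].round(3) if hasattr(get_obs()["eef_pos"],"round") else get_obs()["eef_pos"]); V=w["view"];print("cam",(-V[:3,:3].T@V[:3,3]).round(3),"fwd",V[2,:3].round(2))
for P in((101,0,76),(57,0,109),(0,0,80),(-105,0,65)): print(P,proj(w,H(p,P)).round())
im=w["image"][:,:,::-1].copy()
def pl(L,col,cl=True):
    q=(proj(w,H(p,L))+.5).astype(int); cv2.polylines(im,[q],cl,col,1)
pl([(127.5,-45,12),(127.5,45,12),(-127.5,45,12),(-127.5,-45,12)],(0,255,0))
pl([(61,40,76),(101,0,76),(61,-40,76)],(0,255,0),False)
pl([(51+31*np.cos(a),31*np.sin(a),109) for a in np.arange(0,6.28,.2)],(255,255,255))
cv2.imwrite("pics/e.png",im); np.savez("w1.npz",**{k:w[k] for k in("image","K","k1","view")})
E
```

```text
[0.562 0.268 0.267]
cam [0.489 0.282 0.412] fwd [ 0.3  -0.05 -0.95]
(101, 0, 76) [[272. 282.]]
(57, 0, 109) [[271. 261.]]
(0, 0, 80) [[271. 197.]]
(-105, 0, 65) [[271.  91.]]
```

View pics/e.png

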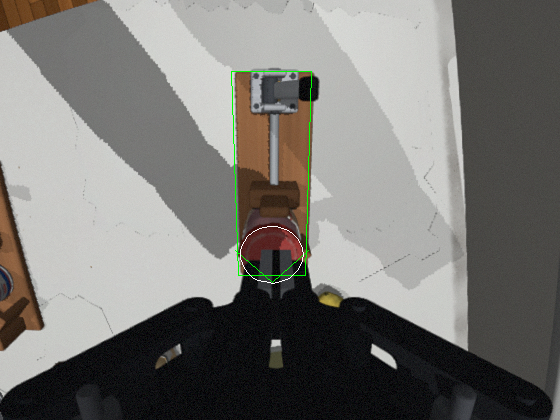

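The wrist view puts the tool's own fingers over the V. The jaw block's rear edge is at row ~182 and the tab at ~(275,207). I'll move the camera forward to see the V and jar from above.

>>> drive_tool --increments '[[[40, -8, 0], [0, 0, 0], 0], [[40, -8, 0], [0, 0, 0], 0], [[0, 0, 0], [0, 0, 0], 0], [[0, 0, 0], [0, 0, 0], 0]]'

```text
clock: 8.18
eef_pos: [0.64, 0.2493, 0.2548]
tool_rot: [0.106, 0.994, -0.002, -0.003]
ft_force: [-1.5, 0.5, -0.3]
grip_width: -0.0001
grasp_force: 0.0
```

```bash
python3 - <<'E'
from h import *
p=np.load("p.npy")
w=camera("wrist")
print(get_obs()["eef_pos"],get_obs()["joint_pos"])
a=np.array(proj(w,H(p,(57,0,60)))[0]);x0,y0=(a-[55,65]).astype(int);x1,y1=x0+110,y0+105;k=5.6
im=cv2.resize(w["image"][y0:y1,x0:x1],None,fx=k,fy=k,interpolation=cv2.INTER_CUBIC)[:,:,::-1].copy()
im=np.clip(im*1.3,0,255).astype(np.uint8)
def pl(L,col,cl=True):
    q=((proj(w,H(p,L))-[x0,y0]+.5)*k).astype(int); cv2.polylines(im,[q],cl,col,1)
pl([(127.5,-45,12),(127.5,45,12),(-127.5,45,12),(-127.5,-45,12)],(0,255,0))
pl([(61,40,76),(101,0,76),(61,-40,76)],(0,255,0),False)
pl([(51+31*np.cos(a),31*np.sin(a),109) for a in np.arange(0,6.28,.2)],(255,255,255))
pl([(8,-15,102),(8,15,102),(20,15,102),(20,-15,102)],(255,255,0))
pl([(2,-28,58),(2,28,58)],(255,0,0))
cv2.imwrite("pics/f.png",im);print(im.shape,x0,y0); np.savez("w2.npz",**{k:w[k] for k in("image","K","k1","view")})
E
```

```text
[0.63887724 0.24977984 0.25676292] [3.72593890e-01 6.47655705e-01 6.97651570e-01 1.62612230e+00
 2.28605200e-04 5.83001013e-01]
(588, 616, 3) 221 113
```

View pics/f.png

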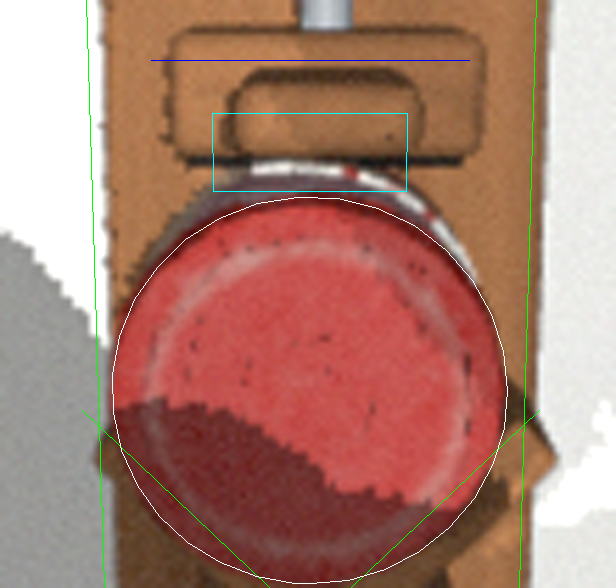

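The wrist view shows the jar about 3 mm to −y of the jaw and base centreline: lid centre column 310 against the jaw block's 327 after perspective. The jar is probably resting on one V face, a few mm short. I'll nudge it gently to +y with the shut fingers and push again.

>>> drive_tool --increments '[[[-16, -31, 0], [0, 0, 0], 0], [[-15, -30, 0], [0, 0, 0], 0], [[0, 0, -40], [0, 0, 0], 0], [[0, 0, -40], [0, 0, 0], 0], [[0, 0, -40], [0, 0, 0], 0], [[0, 0, -40], [0, 0, 0], 0], [[0, 0, -37], [0, 0, 0], 0], [[0, 0, 0], [0, 0, 0], 0]]'

```text
clock: 8.9
eef_pos: [0.6004, 0.1877, 0.0562]
tool_rot: [0.104, 0.995, -0.003, -0.007]
ft_force: [-1.5, -1.1, -0.2]
grip_width: -0.0002
grasp_force: 0.0
```

>>> drive_tool --increments '[[[0, 0, 0], [0, 0, 0], 0], [[0, 0, 0], [0, 0, 0], 0]]'

```text
clock: 9.07
eef_pos: [0.6088, 0.1904, 0.0662]
tool_rot: [0.104, 0.995, 0.001, 0.002]
ft_force: [0.4, 0.2, 2.2]
grip_width: 0.0
grasp_force: 0.0
```

>>> drive_tool --increments '[[[1.5, 7, -4], [0, 0, 0], 0], [[1.3, 6, 0], [0, 0, 0], 0], [[0.4, 2, 0], [0, 0, 0], 0], [[0, 0, 0], [0, 0, 0], 0]]'

```text
clock: 9.4
eef_pos: [0.6128, 0.2038, 0.0647]
tool_rot: [0.105, 0.994, -0.001, 0.003]
ft_force: [-5.8, -7.8, 11.4]
grip_width: -0.0
grasp_force: 4.8
```

>>> drive_tool --increments '[[[0.2, 1, 0], [0, 0, 0], 0], [[0.2, 1, 0], [0, 0, 0], 0]]'

```text
clock: 9.57
eef_pos: [0.6129, 0.2044, 0.0649]
tool_rot: [0.105, 0.994, -0.002, 0.003]
ft_force: [-7.3, -13.9, 14.1]
grip_width: -0.0003
grasp_force: 6.5
```

>>> drive_tool --increments '[[[0.2, 1, 0], [0, 0, 0], 0], [[0.2, 1, 0], [0, 0, 0], 0]]'

```text
clock: 9.73
eef_pos: [0.6128, 0.2052, 0.0651]
tool_rot: [0.106, 0.994, -0.002, 0.002]
ft_force: [-9.6, -15.6, 17.1]
grip_width: -0.0001
grasp_force: 8.8
```

Resistance is 16 N sideways and 17 N up, more than a loose jar gives. I'm probably on a V arm, so I back off and measure the lid numerically.

>>> drive_tool --increments '[[[-1, -5, 0], [0, 0, 0], 0], [[-3, -15, 3], [0, 0, 0], 0], [[-3, -15, 35], [0, 0, 0], 0], [[0, 0, 40], [0, 0, 0], 0], [[0, 0, 40], [0, 0, 0], 0], [[0, 0, 0], [0, 0, 0], 0]]'

```text
clock: 10.23
eef_pos: [0.6106, 0.1746, 0.1896]
tool_rot: [0.105, 0.994, 0.004, 0.009]
ft_force: [2.4, 0.5, 1.2]
grip_width: 0.0004
grasp_force: 0.0
```

```bash
cat >> h.py <<'E'
def inv(P):
    p=np.load("p.npy");d=P[:2]-p[:2];c_,s_=np.cos(p[2]),np.sin(p[2]);return (np.array([c_*d[0]+s_*d[1],-s_*d[0]+c_*d[1],P[2]])*1000).round(1)
def lid(c,cr,k=4):
  im=cv2.resize(c["image"][cr[1]:cr[3],cr[0]:cr[2]],None,fx=k,fy=k)
  i=im.astype(int);m=((i[...,0]>1.7*i[...,1])&(i[...,0]>1.6*i[...,2])&(i[...,0]>60)&(i[...,1]-i[...,2]<20)).astype(np.uint8)
  m=cv2.morphologyEx(m,cv2.MORPH_OPEN,np.ones((3,3)))
  n,l,st,ce=cv2.connectedComponentsWithStats(m);j=1+np.argmax(st[1:,4])
  e=cv2.fitEllipse(cv2.convexHull(np.argwhere(l==j)[:,::-1].astype(np.float32)))
  uv=(np.array(e[0])+.5)/k-.5+np.array(cr[:2]);return uv.round(1),(np.array(e[1])/k).round(1),inv(onz(c,uv,.109))
E
python3 - <<'E'
from h import *
s=camera("side");t=camera("top");w=camera("wrist")
print(lid(s,(200,280,370,390)),lid(t,(140,180,230,315)))
o=np.load("w2.npz");print("w2",lid({k:o[k] for k in o},(200,113,360,225)))
p=np.load("p.npy")
print(inv(np.array(get_obs()["eef_pos"])),proj(w,H(p,[(57,0,109),(101,0,64),(8,0,102),(-105,0,65),(61,-40,64)])).round())
import pickle;pickle.dump({n:{k:c[k] for k in("image","K","k1","view")} for n,c in(("s",s),("t",t),("w",w))},open("n.pkl","wb"))
E
```

```text
Traceback (most recent call last):
  File "h.py", line 26, in lid
    n,l,st,ce=cv2.connectedComponentsWithStats(m);j=1+np.argmax(st[1:,4])
                                                      ~~~~~~~~~^^^^^^^^^^
ValueError: attempt to get argmax of an empty sequence
```

>>> drive_tool --increments '[[[-22, 41, 10], [0, 0, 0], 0], [[-22, 41, 0], [0, 0, 0], 0], [[-22, 41, 0], [0, 0, 0], 0], [[-22, 40, 0], [0, 0, 0], 0], [[0, 0, 0], [0, 0, 0], 0], [[0, 0, 0], [0, 0, 0], 0]]'

```text
clock: 10.88
eef_pos: [0.5239, 0.3212, 0.1844]
tool_rot: [0.102, 0.995, -0.001, -0.001]
ft_force: [0.8, 0.1, -0.2]
grip_width: -0.0005
grasp_force: 0.0
```

```bash
python3 - <<'E'
from h import *
s=camera("side");t=camera("top");w=camera("wrist")
for n,c,cr in(("s",s,(200,280,370,390)),("t",t,(140,180,230,315))):
  try: print(n,lid(c,cr))
  except Exception as e: print(n,"none")
o=np.load("w2.npz");print("w2",lid({k:o[k] for k in o},(200,113,360,225)))
p=np.load("p.npy")
print(inv(np.array(get_obs()["eef_pos"])),proj(w,H(p,[(57,0,109),(101,0,64),(8,0,102),(-105,0,65),(61,-40,64)])).round())
import pickle;pickle.dump({n:{k:c[k] for k in("image","K","k1","view")} for n,c in(("s",s),("t",t),("w",w))},open("n.pkl","wb"))
for q in("jam_jar","jam_tab"):
  for n,c in(("side",s),("top",t),("wrist",w)):
    for r in silhouettes(q,c)[:1]: print(n,q,round(r["conf"],2),np.round(r["bbox"],1))
E
```

```text
s (array([248.9, 306.5]), array([33.5, 34.5]), array([ 50.9,   7.5, 109. ]))
t (array([182.4, 215.1]), array([27.3, 27.8]), array([ 50.5,   4. , 109. ]))
w2 (array([275.4, 182.1]), array([71.5, 71.8]), array([ 50. ,  -0.4, 109. ]))
[-66.9  44.3 185.1] [[220. 363.]
 [230. 366.]
 [218. 306.]
 [219. 153.]
 [185. 331.]]
side jam_jar 0.79 [232.7 287.7 267.4 340.2]
top jam_jar 0.69 [165.7 199.5 203.3 234.9]
side jam_tab 0.73 [259.4 306.  318.6 349.9]
top jam_tab 0.68 [169.4 228.5 196.3 273.7]
wrist jam_tab 0.86 [199.5 180.8 263.3 303.5]
```

The jar moved +6 mm in y with its x unchanged, so it went from one V face to the other. That puts the centre midway (y ≈ +2.9 in my frame) and home about 3 mm further in. I'll nudge it back 3 mm from the +y side, then push again.

>>> drive_tool --increments '[[[38, 3, 0], [0, 0, 0], 0], [[37, 3, 0], [0, 0, 0], 0], [[37, 2, 0], [0, 0, 0], 0], [[0, 0, -40], [0, 0, 0], 0], [[0, 0, -40], [0, 0, 0], 0], [[0, 0, -38], [0, 0, 0], 0], [[0, 0, 0], [0, 0, 0], 0], [[0, 0, 0], [0, 0, 0], 0]]'

```text
clock: 12.0
eef_pos: [0.6362, 0.3257, 0.0651]
tool_rot: [0.105, 0.994, -0.002, -0.003]
ft_force: [-0.4, 0.6, -0.1]
grip_width: 0.0002
grasp_force: 0.0
```

```bash
python3 - <<'E'
from h import *
print(inv(np.array(get_obs()["eef_pos"])),get_obs()["ft_force"])
E
```

```text
[39.2 74.4 65.1] [-0.37702282  0.60128498 -0.10880591]
```

>>> drive_tool --increments '[[[-1.5, -7, 0], [0, 0, 0], 0], [[-1.1, -5, 0], [0, 0, 0], 0], [[0, 0, 0], [0, 0, 0], 0]]'

```text
clock: 12.25
eef_pos: [0.6374, 0.3148, 0.0723]
tool_rot: [0.105, 0.994, 0.001, 0.003]
ft_force: [-0.6, 0.2, 0.9]
grip_width: 0.0002
grasp_force: 0.0
```

>>> drive_tool --increments '[[[-0.4, -2, 0], [0, 0, 0], 0], [[0, 0, 0], [0, 0, 0], 0]]'

```text
clock: 12.42
eef_pos: [0.6361, 0.3132, 0.0704]
tool_rot: [0.105, 0.995, 0.001, 0.001]
ft_force: [0.8, -0.2, -0.7]
grip_width: 0.0003
grasp_force: 0.0
```

>>> drive_tool --increments '[[[-0.3, -1.5, 0], [0, 0, 0], 0], [[0, 0, 0], [0, 0, 0], 0]]'

```text
clock: 12.58
eef_pos: [0.635, 0.3117, 0.0687]
tool_rot: [0.104, 0.995, 0.0, 0.0]
ft_force: [0.7, -0.7, -0.6]
grip_width: 0.0002
grasp_force: 0.0
```

>>> drive_tool --increments '[[[-0.3, -1.5, 0], [0, 0, 0], 0], [[-0.3, -1.5, 0], [0, 0, 0], 0], [[0, 0, 0], [0, 0, 0], 0]]'

```text
clock: 12.83
eef_pos: [0.6342, 0.3088, 0.068]
tool_rot: [0.104, 0.995, 0.0, -0.0]
ft_force: [-0.4, -0.0, 1.0]
grip_width: -0.0002
grasp_force: 0.4
```

>>> drive_tool --increments '[[[-0.3, -1.5, 0], [0, 0, 0], 0], [[0, 0, 0], [0, 0, 0], 0]]'

```text
clock: 13.0
eef_pos: [0.6342, 0.3077, 0.0685]
tool_rot: [0.104, 0.995, 0.001, 0.0]
ft_force: [-0.6, 1.7, 1.6]
grip_width: -0.0001
grasp_force: 0.9
```

>>> drive_tool --increments '[[[-0.3, -1.5, 0], [0, 0, 0], 0], [[0, 0, 0], [0, 0, 0], 0]]'

```text
clock: 13.17
eef_pos: [0.6342, 0.3064, 0.0689]
tool_rot: [0.104, 0.995, 0.001, 0.001]
ft_force: [-0.1, 1.5, 2.2]
grip_width: 0.0
grasp_force: 1.8
```

Light contact began near y = 0.309 and the jar slid about 2.5 mm. Next I retreat, go behind the tab and push.

>>> drive_tool --increments '[[[3, 15, 0], [0, 0, 0], 0], [[0, 0, 40], [0, 0, 0], 0], [[0, 0, 40], [0, 0, 0], 0], [[0, 0, 40], [0, 0, 0], 0], [[-30, -22, 0], [0, 0, 0], 0], [[-30, -22, 0], [0, 0, 0], 0], [[-28, -21, 0], [0, 0, 0], 0], [[0, 0, 0], [0, 0, 0], 0]]'

```text
clock: 13.83
eef_pos: [0.5396, 0.2497, 0.1849]
tool_rot: [0.105, 0.994, -0.005, -0.006]
ft_force: [0.1, -0.6, -1.4]
grip_width: -0.0001
grasp_force: 0.0
```

```bash
python3 - <<'E'
from h import *
s=camera("side");t=camera("top")
print(inv(np.array(get_obs()["eef_pos"])))
for n,c,cr in(("s",s,(200,280,370,390)),("t",t,(140,180,230,315))):
  try: print(n,lid(c,cr))
  except Exception as e: print(n,"none")
E
```

```text
[-33.4 -14.3 187.6]
s (array([249. , 306.5]), array([33.7, 34.7]), array([ 50.7,   7.4, 109. ]))
t (array([182.1, 215. ]), array([26.6, 28.4]), array([ 50.5,   4.5, 109. ]))
```

The jar hasn't moved yet (y still ≈ 6), because contact only just loaded up. I'll repeat the nudge a few mm further.

>>> drive_tool --increments '[[[30, 22, 0], [0, 0, 0], 0], [[30, 22, 0], [0, 0, 0], 0], [[28, 21, 0], [0, 0, 0], 0], [[0, 0, -40], [0, 0, 0], 0], [[0, 0, -40], [0, 0, 0], 0], [[0, 0, -36], [0, 0, 0], 0], [[0, 0, 0], [0, 0, 0], 0], [[0, 0, 0], [0, 0, 0], 0]]'

```text
clock: 14.6
eef_pos: [0.6356, 0.3203, 0.0691]
tool_rot: [0.104, 0.995, -0.002, -0.002]
ft_force: [0.1, -0.1, 0.3]
grip_width: -0.0001
grasp_force: 0.0
```

>>> drive_tool --increments '[[[-1.5, -7, 0], [0, 0, 0], 0], [[-1, -5, 0], [0, 0, 0], 0], [[0, 0, 0], [0, 0, 0], 0], [[0, 0, 0], [0, 0, 0], 0]]'

```text
clock: 14.93
eef_pos: [0.6357, 0.3086, 0.0753]
tool_rot: [0.105, 0.994, 0.001, 0.002]
ft_force: [0.4, 0.4, 0.0]
grip_width: -0.0002
grasp_force: 0.0
```

>>> drive_tool --increments '[[[-0.4, -2, 0], [0, 0, 0], 0], [[-0.4, -2, 0], [0, 0, 0], 0], [[0, 0, 0], [0, 0, 0], 0]]'

```text
clock: 15.18
eef_pos: [0.6335, 0.3044, 0.0727]
tool_rot: [0.105, 0.995, 0.0, 0.0]
ft_force: [-0.9, 0.7, -0.0]
grip_width: -0.0004
grasp_force: 0.0
```

>>> drive_tool --increments '[[[-0.4, -2, 0], [0, 0, 0], 0], [[0, 0, 0], [0, 0, 0], 0]]'

```text
clock: 15.35
eef_pos: [0.6329, 0.3028, 0.0722]
tool_rot: [0.104, 0.995, 0.0, -0.0]
ft_force: [1.3, 1.1, 0.3]
grip_width: 0.0001
grasp_force: 0.4
```

>>> drive_tool --increments '[[[-0.4, -2, 0], [0, 0, 0], 0], [[0, 0, 0], [0, 0, 0], 0]]'

```text
clock: 15.52
eef_pos: [0.6328, 0.3012, 0.0725]
tool_rot: [0.104, 0.995, 0.001, 0.0]
ft_force: [0.4, 2.0, 1.8]
grip_width: 0.0001
grasp_force: 1.2
```

```bash
python3 - <<'E'
from h import *
s=camera("side");t=camera("top")
print(inv(np.array(get_obs()["eef_pos"])))
for n,c,cr in(("s",s,(200,280,370,390)),("t",t,(140,180,230,315))):
  try: print(n,lid(c,cr))
  except Exception as e: print(n,"none")
E
```

```text
[40.9 49.9 72.4]
s (array([262.6, 306.6]), array([ 7.5, 18. ]), array([ 28.4,  -2.5, 109. ]))
t (array([182.5, 215.4]), array([26.2, 27.5]), array([ 49.9,   3.5, 109. ]))
```

>>> drive_tool --increments '[[[-0.4, -2, 0], [0, 0, 0], 0], [[-0.1, -0.5, 0], [0, 0, 0], 0], [[0, 0, 0], [0, 0, 0], 0]]'

```text
clock: 15.87
eef_pos: [0.6328, 0.2992, 0.0733]
tool_rot: [0.104, 0.995, 0.001, 0.001]
ft_force: [-1.0, 3.9, 4.1]
grip_width: -0.0002
grasp_force: 3.2
```

```bash
python3 - <<'E'
from h import *
t=camera("top")
print(inv(np.array(get_obs()["eef_pos"])),lid(t,(140,180,230,315)))
E
```

```text
[41.4 47.8 73.3] (array([183.4, 215.3]), array([25.9, 27.5]), array([ 50.5,   1.5, 109. ]))
```

The jar is now centred (top-view y = 1.5). I retreat and push the jaw again.

>>> drive_tool --increments '[[[3, 14, 0], [0, 0, 0], 0], [[0, 0, 40], [0, 0, 0], 0], [[0, 0, 40], [0, 0, 0], 0], [[0, 0, 35], [0, 0, 0], 0], [[-28, -14, 0], [0, 0, 0], 0], [[-28, -14, 0], [0, 0, 0], 0], [[-28, -14, 0], [0, 0, 0], 0], [[0, 0, 0], [0, 0, 0], 0]]'

```text
clock: 16.58
eef_pos: [0.5427, 0.2651, 0.184]
tool_rot: [0.105, 0.994, -0.005, -0.006]
ft_force: [-0.6, -0.2, -1.8]
grip_width: 0.0001
grasp_force: 0.0
```

>>> drive_tool --increments '[[[0, 0, -40], [0, 0, 0], 0], [[0, 0, -40], [0, 0, 0], 0], [[0, 0, -28], [0, 0, 0], 0], [[0, 0, 0], [0, 0, 0], 0], [[0, 0, 0], [0, 0, 0], 0]]'

```text
clock: 17.0
eef_pos: [0.5492, 0.2687, 0.0769]
tool_rot: [0.105, 0.994, -0.002, -0.003]
ft_force: [-0.5, 0.7, 0.6]
grip_width: -0.0002
grasp_force: 0.0
```

>>> drive_tool --increments '[[[6, -1.2, 0], [0, 0, 0], 0], [[6, -1.2, 0], [0, 0, 0], 0], [[6, -1.2, 0], [0, 0, 0], 0], [[4, -0.8, 0], [0, 0, 0], 0], [[3, -0.6, 0], [0, 0, 0], 0], [[3, -0.6, 0], [0, 0, 0], 0]]'

```text
clock: 17.5
eef_pos: [0.5759, 0.2658, 0.0801]
tool_rot: [0.104, 0.995, 0.001, -0.004]
ft_force: [-16.7, 3.2, 11.9]
grip_width: -0.0
grasp_force: 8.7
```

>>> drive_tool --increments '[[[2, -0.4, 0], [0, 0, 0], 0], [[2, -0.4, 0], [0, 0, 0], 0], [[2, -0.4, 0], [0, 0, 0], 0]]'

```text
clock: 17.75
eef_pos: [0.576, 0.2657, 0.0801]
tool_rot: [0.103, 0.995, 0.001, -0.009]
ft_force: [-29.1, 4.9, 19.0]
grip_width: -0.0002
grasp_force: 15.0
```

It stalls at 29 N with the jar centred, so it is home and snug. Now the lever: retreat, rise and go to its +y side.

>>> drive_tool --increments '[[[-10, 2, 0], [0, 0, 0], 0], [[-14, 3, 0], [0, 0, 0], 0], [[0, 0, 40], [0, 0, 0], 0], [[0, 0, 40], [0, 0, 0], 0], [[0, 0, 40], [0, 0, 0], 0], [[-20, 32, 0], [0, 0, 0], 0], [[-20, 32, 0], [0, 0, 0], 0], [[-20, 32, 0], [0, 0, 0], 0]]'

```text
clock: 18.42
eef_pos: [0.502, 0.3652, 0.2014]
tool_rot: [0.106, 0.994, 0.001, 0.002]
ft_force: [0.9, 0.8, -0.3]
grip_width: -0.0003
grasp_force: 0.0
```

```bash
python3 - <<'E'
from h import *
s=camera("side");t=camera("top")
print(inv(np.array(get_obs()["eef_pos"])))
for n,c,cr in(("s",s,(200,280,370,390)),("t",t,(140,180,230,315))):
  try: print(n,lid(c,cr))
  except Exception as e: print(n,"none")
E
```

```text
[-104.4   88.3  200.1]
s (array([249. , 306.4]), array([33.4, 34.9]), array([ 50.8,   7.3, 109. ]))
t (array([182.4, 215.2]), array([27.1, 28.3]), array([ 50.3,   3.9, 109. ]))
```

>>> drive_tool --increments '[[[-2, 0, -30], [0, 0, 0], 0], [[0, 0, -30], [0, 0, 0], 0], [[0, 0, -28], [0, 0, 0], 0], [[0, 0, 0], [0, 0, 0], 0], [[-2, -10, 0], [0, 0, 0], 0], [[-2, -10, 0], [0, 0, 0], 0], [[0, 0, 0], [0, 0, 0], 0]]'

```text
clock: 19.1
eef_pos: [0.4962, 0.3428, 0.1136]
tool_rot: [0.105, 0.994, 0.0, 0.001]
ft_force: [-0.3, -1.6, 0.2]
grip_width: -0.0001
grasp_force: 0.0
```

```bash
python3 - <<'E'
from h import *
print(inv(np.array(get_obs()["eef_pos"])),get_obs()["ft_force"])
E
```

```text
[-101.3   62.   113.6] [-0.25724848 -1.58584108  0.19877647]
```

>>> drive_tool --increments '[[[-6, -6, 0], [0, 0, 0], 0], [[-1.7, -8, 0], [0, 0, 0], 0], [[-1.7, -8, 0], [0, 0, 0], 0], [[-1.7, -8, 0], [0, 0, 0], 0], [[-1.7, -8, 0], [0, 0, 0], 0], [[0, 0, 0], [0, 0, 0], 0]]'

```text
clock: 19.6
eef_pos: [0.4822, 0.3048, 0.1116]
tool_rot: [0.105, 0.994, -0.0, 0.0]
ft_force: [-0.1, -0.5, -0.0]
grip_width: -0.0001
grasp_force: 0.0
```

```bash
python3 - <<'E'
from h import *
print(inv(np.array(get_obs()["eef_pos"])),get_obs()["ft_force"])
E
```

```text
[-107.    22.   111.6] [-0.1361068  -0.50554304 -0.04318049]
```

>>> drive_tool --increments '[[[-1.9, -9, 0], [0, 0, 0], 0], [[-1.9, -9, 1], [0, 0, 0], 0], [[-1.7, -8, -1], [0, 0, 0], 0], [[-1.7, -8, -2], [0, 0, 0], 0], [[0, 0, 0], [0, 0, 0], 0]]'

```text
clock: 20.02
eef_pos: [0.4744, 0.2703, 0.1086]
tool_rot: [0.105, 0.994, -0.001, -0.0]
ft_force: [0.2, 0.7, -0.2]
grip_width: -0.0
grasp_force: 0.0
```

```bash
python3 - <<'E'
from h import *
print(inv(np.array(get_obs()["eef_pos"])),get_obs()["ft_force"])
s=camera("side");t=camera("top")
for q in ("jam_lever_end",):
  for n,c in(("side",s),("top",t)):
    for r in silhouettes(q,c)[:2]: print(n,q,round(r["conf"],2),np.round(r["bbox"],1))
p=np.load("p.npy")
for th in(.43,0,-.5,-1,-1.57): 
  P=H(p,(-105,75*np.sin(th),65+75*np.cos(th))); print(th,proj(s,P).round(),proj(t,P).round())
E
```

```text
[-107.5  -13.3  108.6] [ 0.19485752  0.69822737 -0.22275996]
side jam_lever_end 0.5 [322.6 343.6 335.7 353.2]
0.43 [[326. 350.]] [[154. 281.]]
0 [[334. 332.]] [[167. 283.]]
-0.5 [[340. 315.]] [[184. 286.]]
-1 [[344. 307.]] [[198. 288.]]
-1.57 [[343. 310.]] [[206. 289.]]
```

No force, and the network still sees the lever near its start, so the finger may have missed it. I'll look.

```bash
python3 - <<'E'
from h import *
p=np.load("p.npy");s=camera("side");t=camera("top");w=camera("wrist")
print(proj(w,H(p,(-105,30,133))),proj(w,H(p,(-105,0,65))))
k=3.2
a=cv2.resize(s["image"][240:400,240:370],None,fx=k,fy=k,interpolation=cv2.INTER_CUBIC)
b=cv2.resize(t["image"][200:320,130:240],None,fx=k,fy=k,interpolation=cv2.INTER_CUBIC)
b=cv2.copyMakeBorder(b,0,a.shape[0]-b.shape[0],0,0,0)
cv2.imwrite("pics/g.png",np.hstack([a,np.clip(b*1.4,0,255).astype(np.uint8)])[:,:800,::-1])
E
```

```text
[[377.66646014 300.49221012]] [[294.94149693 237.29441295]]
```

View pics/g.png

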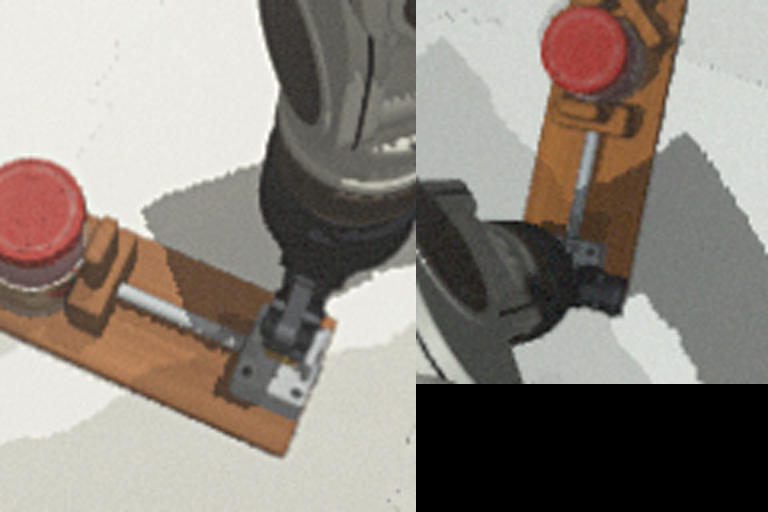

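The lever has in fact moved: its black pad now sits on the −y side (top view about (600,290) in the picture), next to the fingers. I continue the arc over and down.

>>> drive_tool --increments '[[[-1.3, -6, -3], [0, 0, 0], 0], [[-1.5, -7, -4], [0, 0, 0], 0], [[-1.3, -6, -6], [0, 0, 0], 0], [[-1.3, -6, -6], [0, 0, 0], 0]]'

```text
clock: 20.7
eef_pos: [0.4699, 0.247, 0.0899]
tool_rot: [0.104, 0.995, 0.0, 0.001]
ft_force: [0.2, -0.8, -0.2]
grip_width: -0.0001
grasp_force: 0.0
```

>>> drive_tool --increments '[[[-0.8, -4, -7], [0, 0, 0], 0], [[-0.6, -3, -7], [0, 0, 0], 0], [[0, 0, -3], [0, 0, 0], 0], [[0, 0, 0], [0, 0, 0], 0], [[0, 0, 0], [0, 0, 0], 0]]'

```text
clock: 21.12
eef_pos: [0.4679, 0.2401, 0.0724]
tool_rot: [0.105, 0.995, -0.0, -0.001]
ft_force: [0.5, 0.9, 0.1]
grip_width: 0.0003
grasp_force: 0.0
```

```bash
python3 - <<'E'
from h import *
print(inv(np.array(get_obs()["eef_pos"])),get_obs()["ft_force"])
E
```

```text
[-107.6  -44.3   72.4] [0.47219819 0.8545597  0.0509944 ]
```

>>> drive_tool --increments '[[[0, 0, 40], [0, 0, 0], 0], [[0, 0, 40], [0, 0, 0], 0], [[0, 0, 40], [0, 0, 0], 0], [[-30, 5, 30], [0, 0, 0], 0], [[-35, 5, 10], [0, 0, 0], 0], [[-35, 5, 0], [0, 0, 0], 0], [[-35, 5, 0], [0, 0, 0], 0], [[0, 0, 0], [0, 0, 0], 0]]'

```text
clock: 21.78
eef_pos: [0.3289, 0.2601, 0.233]
tool_rot: [0.102, 0.995, -0.0, -0.001]
ft_force: [-0.6, -0.6, 0.1]
grip_width: 0.0004
grasp_force: 0.0
```

```bash
python3 - <<'E'
from h import *
p=np.load("p.npy");s=camera("side");t=camera("top");w=camera("wrist")
print(get_obs()["eef_pos"])
for n,c,cr in(("s",s,(200,280,370,390)),("t",t,(140,180,230,315))):
  try: print(n,lid(c,cr))
  except Exception as e: print(n,"none")
for n,c in(("side",s),("top",t),("wrist",w)):
  for q in("jam_lever_end","jam_lever"):
    for r in silhouettes(q,c)[:2]:
      ys,xs=np.nonzero(r["region"]);print(n,q,round(r["conf"],2),np.round(r["bbox"],1),xs.mean().round(),ys.mean().round())
  # dark pixels (pad) near candidates
  for th in(.43,-.5,-1,-1.3,-1.57):
    uv=proj(c,H(p,(-105,64*np.sin(th),65+64*np.cos(th))))[0].round().astype(int)
    ok=0<=uv[0]<560 and 0<=uv[1]<420
    print("  ",th,uv,c["image"][max(uv[1]-2,0):uv[1]+3,max(uv[0]-2,0):uv[0]+3].mean((0,1)).round() if ok else "")
for n,a in(("tin",(0,0)),("honey_jar",0)):
  for m,c in(("side",s),("top",t)):
    for r in silhouettes(n,c)[:1]: print(n,m,np.round(r["bbox"]))
E
```

```text
[0.33433224 0.26086166 0.23296056]
s (array([248.9, 306.3]), array([33.4, 34.6]), array([ 51.1,   7.2, 109. ]))
t (array([182.4, 215.1]), array([27.1, 28.2]), array([ 50.4,   4. , 109. ]))
side jam_lever_end 0.86 [323.  308.5 346.2 356.1] 335.0 333.0
side jam_lever 0.58 [321.2 310.3 344.9 355.9] 335.0 333.0
   0.43 [327 349] [90. 91. 93.]
   -0.5 [339 320] [150. 152. 150.]
   -1 [342 313] [67. 66. 64.]
   -1.3 [342 313] [67. 66. 64.]
   -1.57 [341 315] [63. 62. 60.]
top jam_lever_end 0.73 [160.1 192.7 213.2 296.4] 187.0 248.0
top jam_lever_end 0.72 [167.9 278.9 206.3 296. ] 187.0 286.0
top jam_lever 0.65 [169.4 280.  204.1 292.5] 186.0 286.0
   0.43 [157 281] [145. 147. 144.]
   -0.5 [183 286] [121. 126. 129.]
   -1 [195 288] [93. 96. 97.]
   -1.3 [199 288] [37. 38. 37.]
   -1.57 [201 288] [37. 38. 38.]
   0.43 [361 347] [21. 22. 25.]
   -0.5 [298 346] [17. 19. 21.]
   -1 [273 331] [22. 21. 24.]
   -1.3 [266 321] [18. 19. 22.]
   -1.57 [264 311] [16. 17. 20.]
tin side [277. 141. 301. 177.]
tin top [344. 198. 374. 228.]
honey_jar side [186. 192. 215. 233.]
honey_jar top [258. 132. 287. 163.]
```

```bash
python3 -c "
from workcell import *
print(job_done())"
```

```text
the job is handed in; nothing more can be done
None
```

I slid the jam jar's jaw up snug, flipped its cam lever over to the clamped side and handed the job in at about 22 s. The cameras put the jar 3–6 mm short of home, inside the 8 mm limit but with little to spare. The tin and honey jar did not visibly move, and no verdict came back.

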